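# Tap a gauge block home against its hidden stop

### The job

Take the orange tapping bar from its grey rest and, with its tip, nudge the steel gauge block along the guide under the blue cover in small gentle taps until it sits firmly against the stop hidden inside; never push hard on the stop and never push the block with the gripper. Then lay the bar back in the two notches of its rest, leaving the block against the stop and the other things on the bench undisturbed.

Things in the scene. Friction and masses are not known exactly. Their poses are not given: they have to be found in the camera images.
- guide: Fixed metal guide on the worktop, base 150 (x) x 76 x 12 mm; two rails on it leave a channel 40 mm wide along x, its floor 12 mm up. Origin on the worktop on the channel's centre line; +x runs from the open mouth (base edge at x = -80 mm) to the covered end (+70). The hidden stop's solid face lies between x = +10 and +40 mm, elsewhere each time.
- stop_cover: Blue cover fixed over the guide, x = -45 to +70 mm in the guide's frame (same origin, axes), 76 mm wide, top 60 mm up, open to the mouth. It carries the stop: a solid face (15 N at most) with a spring pin 2.5 mm out of it that presses back with 0.3 N, 0.5 N when flush; the block's friction holds that. Home: pin pushed in, block on the solid face.
- gauge_block: Loose steel block 40 (x) x 37 x 36 (z) mm, 0.36 kg +-20 %, red line on top; origin at the centre of its underside. Stands in the channel, x along the guide's; its back face (own x = -20 mm), to be pushed, looks to the mouth. It takes 2.5 to 6 N to slide; with the push paused 0 to 2.5 N remain, but on the stop some 4 N for each mm pushed on.
- tap_bar: Loose bar 180 mm long along x, 0.09 kg, origin at its middle on its axis: square orange plastic 16 x 16 mm with a 15 mm round brass tip at each end (x = +90 and -90 mm, alike). Black collars 24 x 24 x 5 mm at x = +-16.5 mm; grip the 28 mm between them across the sides (y). In the rest its axis is 34 mm above the worktop.
- bar_rest: Fixed grey rest, base 124 (x) x 46 x 8 mm, with two notched posts, 12 mm thick, at x = +-50 mm. Notch floors are 26 mm above the worktop, cheeks rise to 42 mm; notches are about 26 mm wide, wider at the top. Origin on the worktop under the middle; the bar lies along its x axis, centred within 4 mm.
- objective: Loose white spare microscope objective standing on its end, 26 mm in diameter, 46 mm high; bystander, origin under its centre.
- oil_bottle: Loose small brown bottle with a black cap, 25 mm in diameter, 62 mm high; bystander, origin under its centre.
- timer: Loose white bench timer, 66 x 64 x 17 mm, lying flat; bystander, origin under its centre.

How it is judged:
By the outcome, as a careful person would: the job done as asked, in the order asked, and still so for the second after the job is handed in, with the robot touching nothing.
It also fails if it takes over 69 s, if anything falls off the work surface, if the arm or the gripper's body presses on something with over 40 N, if the wrist force passes 120 N, or if a joint passes its speed limit or range.

### The arm

A 7-joint arm with a two-finger parallel gripper is mounted at the origin on a cart in front of the work surface, level with it; the furniture and walls round the work are solid. World frame = base frame: x ahead of the robot, y to its left, z up, the work surface at z = 0. Lengths are in m, angles in rad, forces in N, time in s.
With the tool pointing down it reaches from about 0.35 to 0.9 m from the base axis. Payload 8.1 kg.
Tool frame: the origin (TCP) lies midway between the tips of the shut fingers; the grasp point (between the pads) lies 19 mm behind it; z points along the fingers, y is the line along which they close (so a half turn about z gives the same grasp; the last joint's range is limited). The gripper opens to 92 mm and grips with 3 to 60 N. Pads are 19 mm wide; open, the fingers measure 130 mm over their backs; the gripper's body (75 mm by 190 mm) begins 47 mm behind the grasp point.
Start: joints at [-0.103, 0.434, 0.025, 1.573, -0.012, 1.134, -0.075], TCP at [0.625, -0, 0.227] pointing down, gripper open.
Joint ranges: [-2.62, 2.62], [-0.44, 2.09], [-1.27, 1.32], [0.08, 2.57], [-1.32, 4.46], [0.12, 2], [-2.74, 2.74]. Speed limits (rad/s): [2.22, 2.22, 3.01, 3.01, 3.14, 3.14, 3.14].

### API

Orientations are given as a rotation vector (axis times angle).
In Python, from cell import observe, get_image, camera_model, sign_off, recognise, silhouettes gives the robot as it stands.
- The arm moves only by the tool apply_moves, never from a script. Its argument "motion" is a list of rows, each an object of numbers: "x", "y", "z": the shift along the world's x, y, z in cm; "yaw": the turn about the world's z in degrees; "hand": the opening, from -1 (shut) to 1 (fully open), so that 0 is half open. In form: [{"x": .., "y": .., "z": .., "yaw": .., "hand": ..}, ...]. A call has 1 to 10 rows; each row is the pose to reach, as a shift and turn from the pose commanded when the call began; what a row does not reach only later rows make up. A row lasts 1/8 s, in which the tool goes at most 62.5 mm and 10.7 degrees, less where a joint would pass 70% of its speed; a pose out of reach is approached as far as the arm can. A call with a gripper value outside its range is refused whole. The fingers move at their own pace and stop on an object; "newtons" is the grip in N (left out, the last holds). Time passes only in rows, so rows that repeat a pose let the fingers close. It gives the time, the measured TCP pose, the force, the opening and the grip force at its end, in the units of the state.
- observe(): the state, without advancing time (a new reading comes with each control period).
- get_image(name): name is "scene" or "side" or "wrist"; returns the picture (384x512x3 uint8, blue, green, red); there is no depth.
- camera_model(name): a dict with "camera_matrix" (3x3 intrinsics, pixels), "T" (4x4, takes a point from camera to world coordinates). Camera axes: x right, y up, looking along -z (the intrinsics and any distortion apply to the point x, -y, -z); pixel columns grow to the right and rows downward; lengths in m; the calibration is good to about 2 mm. A picture is of the moment at which its call begins: read the wrist's pose just before it. camera_model takes no time and is no camera call; for the wrist camera it gives the pose at the moment of the call.
- sign_off(): hands the job in; it is judged then, once.
Trained networks look in the newest picture that a camera, given by its name, has taken for a name from the list of things; names that differ only in an ending like _2 or _b are one class to them, and where a whole thing is asked for, a point or a joint stands for the part that bears it (a point fixed in the world has none). Each returns a list of dicts, best first, with "p" (0 to 1); they miss things now and then, are a little off and sometimes report something else, mostly with a low value. They report only what shows in the picture. A call takes as long as a camera call.
- recognise(query, camera): "rect" ([left, top, right, bottom] in pixels, round what is visible of it).
- silhouettes(query, camera): "mask" (384x512 bool, what is visible of it) and "rect" ([left, top, right, bottom] in pixels, round what is visible of it).
The state is a dict: "clock": time; "joints": joint angles; "dq": joint speeds; "joint_efforts": joint torques, N m; "position": TCP position; "ee_rot": TCP orientation; "force": force on the tool from outside, world axes, zero at the start; "ft_torque": the same for the moment, N m; "width": opening from 0.0 (shut) to 1.0 (fully open); "gripper_force": force on a finger pad.
Only numpy, scipy, OpenCV 4.12 (cv2) and the standard library are available. Lean on these libraries where they do the work, as an engineer would, in place of code of your own. Each camera call takes 0.05 s, during which the arm holds its last target. There are 200 camera calls.

## Working session

There is one attempt and no reset: what is moved stays moved. The work goes in short steps, Python scripts to look and compute and a tool call to move; the robot and the scene stay as the last step left them, time stands still between calls to the robot, and variables do not carry over. Pictures are saved under pics/ and viewed, at most 10 in all, crops included, and the job is handed in when it is done.

Besides the shell and the picture viewer there is one more tool, called after ">>>" by a JSON object that holds its "name" and its "arguments", one argument or row to a line. apply_moves: Moves the arm, as the interface text tells. Its arguments: {"type":"object","properties":{"motion":{"type":"array","items":{"type":"object","properties":{"x":{"type":"number"},"y":{"type":"number"},"z":{"type":"number"},"yaw":{"type":"number"},"hand":{"type":"number"}}}},"newtons":{"type":"number"}},"required":["motion"]}

```bash
mkdir -p pics; ls; python3 - <<'E'
from cell import *
import cv2,numpy as np
s=observe();print(s)
for c in("scene","side"):
    im=get_image(c);cv2.imwrite(f"pics/{c}0.png",im)
    m=camera_model(c);print(c,m)
    for q in("guide","stop_cover","gauge_block","tap_bar","bar_rest","objective","oil_bottle","timer"):
        print(q,[(round(float(d["p"]),2),[int(v) for v in d["rect"]]) for d in recognise(q,c)[:2]])
E
```

```text
pics
{'clock': 0.0, 'joints': array([-0.10259771,  0.43521667,  0.02499746,  1.57411764, -0.01158741,
        1.13401713, -0.07507796]), 'dq': array([-0.00126385,  0.00014839, -0.0001133 , -0.00036195, -0.00015401,
        0.00140566,  0.00023146]), 'joint_efforts': array([-1.45778573e-03, -6.67916322e+01,  9.85365808e-01, -3.14781117e+01,
       -5.77853154e-02,  2.61755451e-02,  1.80624316e-03]), 'position': array([ 6.24470251e-01, -7.88999943e-05,  2.25941257e-01]), 'ee_rot': array([-2.22079667e+00, -2.22064754e+00,  1.96831433e-03]), 'force': array([ 0.4116748 ,  0.63309676, -0.38052787]), 'ft_torque': array([-0.02498097,  0.00628612, -0.01508416]), 'gripper_force': 0.0, 'width': 1.0012594684983074}
scene {'camera_matrix': array([[352.91121545,   0.        , 254.0243375 ],
       [  0.        , 352.91121545, 189.0199412 ],
       [  0.        ,   0.        ,   1.        ]]), 'T': array([[ 0.70567242,  0.44731944, -0.54948317,  0.04319403],
       [-0.70850724,  0.43823683, -0.5531419 , -0.46508274],
       [-0.00662737,  0.77964979,  0.62618071,  0.59502505],
       [ 0.        ,
[... 472 characters left out ...]
        , 257.58263244],
       [  0.        , 452.37374086, 193.17745991],
       [  0.        ,   0.        ,   1.        ]]), 'T': array([[-0.97855228,  0.10531154, -0.17704496,  0.3040511 ],
       [-0.20500786, -0.58204513,  0.78688961,  0.91524077],
       [-0.0201796 ,  0.80630822,  0.59115128,  0.75169069],
       [ 0.        ,  0.        ,  0.        ,  1.        ]])}
guide [(0.64, [186, 190, 246, 228])]
stop_cover [(0.56, [187, 188, 236, 226])]
gauge_block [(0.46, [232, 197, 239, 212])]
tap_bar [(0.95, [261, 153, 318, 172])]
bar_rest [(0.77, [265, 160, 311, 175])]
objective [(0.46, [181, 283, 195, 303])]
oil_bottle [(0.46, [222, 152, 234, 175])]
timer [(0.77, [266, 292, 308, 324])]
```

```bash
python3 - <<'E'
import cv2,numpy as np
a=cv2.imread("pics/scene0.png")[130:300,170:360];b=cv2.imread("pics/side0.png")[140:320,160:340]
a=cv2.resize(a,None,fx=4,fy=4,interpolation=cv2.INTER_CUBIC)[:600,:800];b=cv2.resize(b,None,fx=3.3,fy=3.3,interpolation=cv2.INTER_CUBIC)
cv2.imwrite("pics/a.png",a[:600,:800]);cv2.imwrite("pics/b.png",b[:600,:800])
E
```

```text
(no output)
```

View pics/a.png

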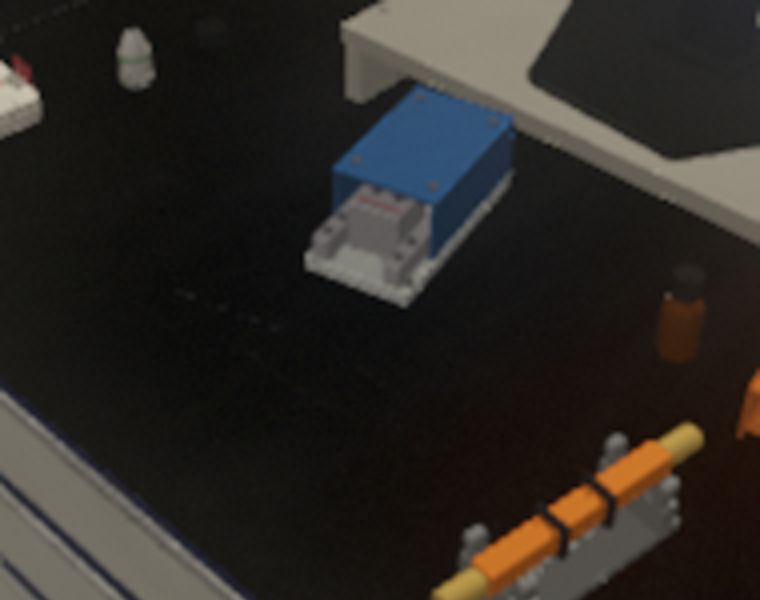

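View pics/b.png

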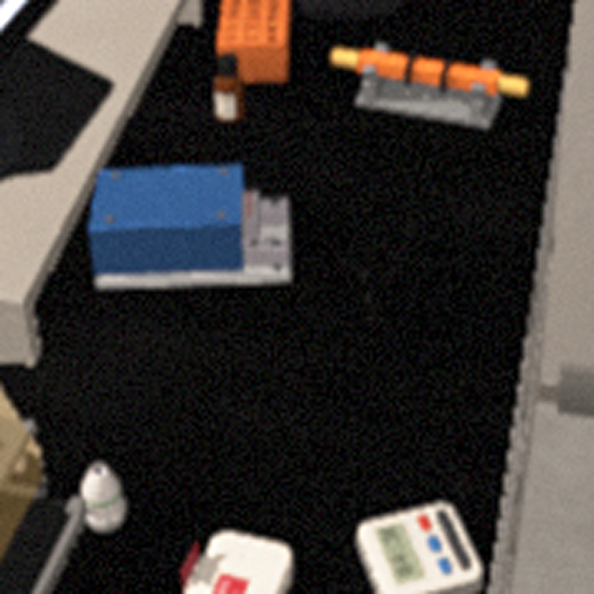

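```bash
cat > h.py <<'E'
from cell import *
import cv2,numpy as np
def ray(m,uv):
    K,T=m["camera_matrix"],m["T"]; u=np.atleast_2d(np.array(uv,float))
    d=np.c_[(u[:,0]-K[0,2])/K[0,0],-(u[:,1]-K[1,2])/K[1,1],-np.ones(len(u))]@T[:3,:3].T
    return T[:3,3],d
def onz(m,uv,z):
    o,d=ray(m,uv); return o+d*((z-o[2])/d[:,2])[:,None]
def proj(m,P):
    K,T=m["camera_matrix"],m["T"]; c=(np.atleast_2d(P)-T[:3,3])@T[:3,:3]
    return np.c_[K[0,2]+K[0,0]*c[:,0]/-c[:,2],K[1,2]-K[1,1]*c[:,1]/-c[:,2]]
E
python3 - <<'E'
from h import *
np.set_printoptions(precision=4,suppress=True)
s=camera_model("scene");d=camera_model("side");w=camera_model("wrist");print(w)
A=lambda p:np.array(p)/4+[170,130]
B=lambda p:np.array(p)/3.3+[160,140]
print("cover top sc",onz(s,A([(418,88),(513,118),(435,200),(335,168)]),.06))
print("base sc",onz(s,A([(307,262),(405,305)]),.006))
print("cover top sd",onz(d,B([(101,168),(243,164),(243,222),(92,232)]),.06))
print("base sd",onz(d,B([(292,283),(96,289),(290,197)]),.012))
print("bar sc",onz(s,A([(690,437),(445,592)]),.034),onz(s,A([(555,530),(600,497)]),.04))
print("bar sd",onz(d,B([(340,56),(520,84)]),.034))
print("bottle",onz(s,A([(678,355)]),0),onz(d,B([(229,118)]),0))
print("orange",onz(d,B([(250,80),(290,80)]),0))
print("shelf",onz(d,B([(25,355),(185,20)]),0))
E
```

```text
{'camera_matrix': array([[292.0313,   0.    , 252.7584],
       [  0.    , 292.0313, 188.6071],
       [  0.    ,   0.    ,   1.    ]]), 'T': array([[ 1.    ,  0.0005,  0.0009,  0.6251],
       [-0.0007,  0.97  ,  0.2431,  0.0643],
       [-0.0008, -0.2431,  0.97  ,  0.3839],
       [ 0.    ,  0.    ,  0.    ,  1.    ]])}
cover top sc [[ 0.6691  0.0829  0.06  ]
 [ 0.6863  0.0121  0.06  ]
 [ 0.5814 -0.0112  0.06  ]
 [ 0.5618  0.0574  0.06  ]]
base sc [[ 0.5277  0.0497  0.006 ]
 [ 0.5414 -0.0244  0.006 ]]
cover top sd [[ 0.6859  0.0159  0.06  ]
 [ 0.5761 -0.0094  0.06  ]
 [ 0.5577  0.0631  0.06  ]
 [ 0.6662  0.0953  0.06  ]]
base sd [[ 0.5197  0.0706  0.012 ]
 [ 0.6653  0.1047  0.012 ]
 [ 0.5454 -0.0354  0.012 ]]
bar sc [[ 0.5464 -0.2273  0.034 ]
 [ 0.3779 -0.2007  0.034 ]] [[ 0.4409 -0.2176  0.04  ]
 [ 0.4739 -0.2207  0.04  ]]
bar sd [[ 0.5407 -0.2235  0.034 ]
 [ 0.3749 -0.205   0.034 ]]
bottle [[ 0.629  -0.1694  0.    ]] [[ 0.6297 -0.1562  0.    ]]
orange [[ 0.6264 -0.2211  0.    ]
 [ 0.5895 -0.2276  0.    ]]
shelf [[ 0.6986  0.1723  0.    ]
 [ 0.7173 -0.3175  0.    ]]
```

```bash
python3 - <<'E'
from h import *
im=get_image("wrist");cv2.imwrite("pics/w0.png",im)
for q in("guide","stop_cover","gauge_block","tap_bar","bar_rest","oil_bottle"):
    r=silhouettes(q,"wrist")[:2]
    print(q,[(round(float(d["p"]),2),[int(v) for v in d["rect"]]) for d in r])
    if r: np.save(f"pics/{q}_w0.npy",r[0]["mask"])
cv2.imwrite("pics/w0b.png",cv2.resize(im,(800,600),interpolation=cv2.INTER_CUBIC))
E
```

```text
guide [(0.6, [171, 96, 310, 186])]
stop_cover [(0.57, [192, 94, 310, 186])]
gauge_block [(0.79, [190, 138, 204, 169])]
tap_bar []
bar_rest []
oil_bottle [(0.7, [247, 269, 266, 288])]
```

View pics/w0b.png

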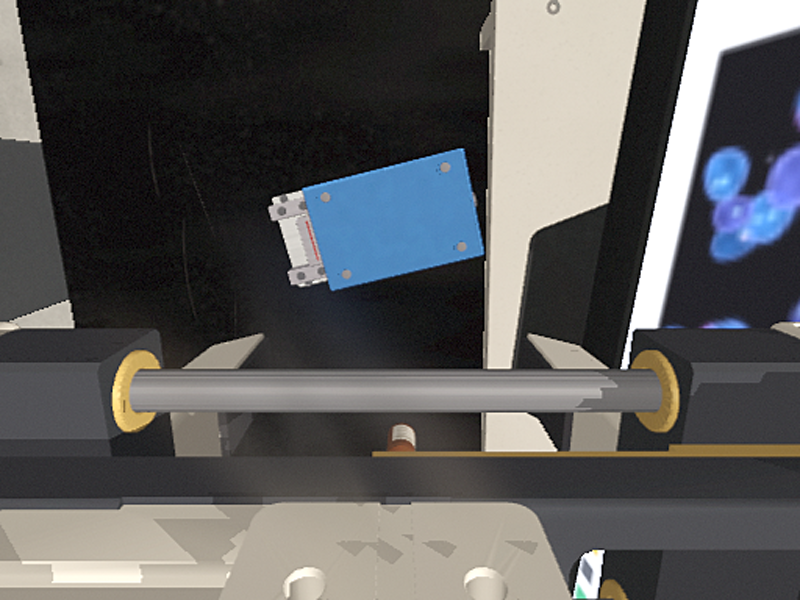

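```bash
python3 - <<'E'
from h import *
from scipy.optimize import least_squares
np.set_printoptions(precision=4,suppress=True)
im=cv2.imread("pics/w0.png");m=camera_model("wrist")
hsv=cv2.cvtColor(im,cv2.COLOR_BGR2HSV)
k=((hsv[...,0]>95)&(hsv[...,0]<115)&(hsv[...,1]>110)&(hsv[...,2]>100)).astype(np.uint8)
n,l,st,c=cv2.connectedComponentsWithStats(k[:200,:320]);i=1+np.argmax(st[1:,4]);k=(l==i).astype(np.uint8)
cn=max(cv2.findContours(k,0,cv2.CHAIN_APPROX_NONE)[0],key=cv2.contourArea)
q=cv2.approxPolyDP(cv2.convexHull(cn),4,True)[:,0];print(q)
P=onz(m,q,.06);print(P, np.linalg.norm(P-np.roll(P,1,0),axis=1))
# fit rect
loc=np.array([[-.045,.038],[.07,.038],[.07,-.038],[-.045,-.038]])
def pred(p):
    c,s=np.cos(p[2]),np.sin(p[2]);return np.c_[loc@np.array([[c,s],[-s,c]])+p[:2],np.full(4,.06)]
def res(p):
    w=pred(p);return np.array([min(np.linalg.norm(w-x,axis=1)) for x in P])
f=least_squares(res,[.62,.03,.22]);p=f.x;print("guide",p,np.degrees(p[2]),f.fun)
for cam,im2 in(("scene",0),("side",0)):print(cam,proj(camera_model(cam),pred(p)))
# red line
r=((hsv[...,0]<8)|(hsv[...,0]>172))&(hsv[...,1]>90)
r[:, :180]=0;r[:130]=0;r[175:]=0;r[:,215:]=0
ys,xs=np.nonzero(r);print(len(xs),xs.min(),xs.max(),ys.min(),ys.max())
R=onz(m,np.c_[xs,ys],.048);c,s=np.cos(p[2]),np.sin(p[2])
L=(R[:,:2]-p[:2])@np.array([[c,-s],[s,c]]);print("red local",L.min(0),L.max(0),L.mean(0))
E
```

```text
[[296  95]
 [309 162]
 [212 185]
 [193 121]]
[[ 0.6706  0.0852  0.06  ]
 [ 0.6877  0.0138  0.06  ]
 [ 0.5783 -0.0126  0.06  ]
 [ 0.5603  0.0585  0.06  ]] [0.1135 0.0735 0.1125 0.0734]
guide [0.6121 0.0333 0.2384] 13.661524054780614 [0.0016 0.0017 0.002  0.0014]
scene [[252.5016 172.0545]
 [273.9716 151.203 ]
 [298.6531 158.9741]
 [278.5741 181.2381]]
side [[233.317  206.335 ]
 [187.1069 207.9773]
 [189.8213 190.1129]
 [233.6452 188.5792]]
26 196 203 142 165
red local [-0.0506 -0.0135] [-0.0494  0.0139] [-0.0499  0.0005]
```

>>> {"name": "apply_moves", "arguments": {
  "motion": [
    {"x": -5, "y": -5, "z": 0},
    {"x": -8, "y": -10, "z": 0},
    {"x": -11, "y": -15, "z": -2},
    {"x": -14, "y": -20, "z": -4},
    {"x": -16, "y": -25, "z": -6},
    {"x": -16, "y": -30, "z": -7},
    {"x": -16, "y": -31, "z": -7},
    {"x": -16, "y": -31, "z": -7}
  ]
}}

```text
schema error: expected keys x, y, z, yaw, hand
```

```bash
python3 - <<'E'
from h import *
s=observe();print(s["clock"],s["position"],s["dq"].max())
m=camera_model("wrist");im=get_image("wrist");cv2.imwrite("pics/w1.png",im);np.save("pics/w1m.npy",m,allow_pickle=True)
for q in("tap_bar","bar_rest"):
    r=silhouettes(q,"wrist")[:2]
    print(q,[(round(float(d["p"]),2),[int(v) for v in d["rect"]]) for d in r])
    if r: np.save(f"pics/{q}_w1.npy",r[0]["mask"])
cv2.imwrite("pics/w1b.png",cv2.resize(im,(800,600),interpolation=cv2.INTER_CUBIC))
E
```

```text
1.25 [ 6.25002915e-01 -8.06181873e-06  2.26742375e-01] 0.0011106239992740325
tap_bar []
bar_rest []
```

View pics/w1b.png

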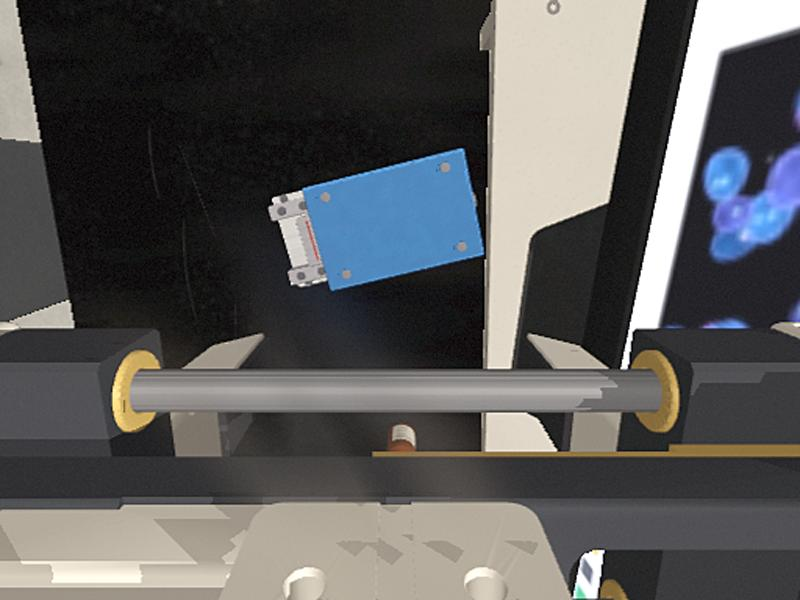

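All keys are required per row; the picture is unchanged from before (the arm has not moved).

>>> {"name": "apply_moves", "arguments": {
  "motion": [
    {"x": -5, "y": -5, "z": 0, "yaw": 0, "hand": 1},
    {"x": -8, "y": -10, "z": 0, "yaw": 0, "hand": 1},
    {"x": -11, "y": -15, "z": -2, "yaw": 0, "hand": 1},
    {"x": -14, "y": -20, "z": -4, "yaw": 0, "hand": 1},
    {"x": -16, "y": -25, "z": -6, "yaw": 0, "hand": 1},
    {"x": -16, "y": -30, "z": -7, "yaw": 0, "hand": 1},
    {"x": -16, "y": -31, "z": -7, "yaw": 0, "hand": 1},
    {"x": -16, "y": -31, "z": -7, "yaw": 0, "hand": 1}
  ]
}}

```text
clock: 2.4
position: [0.4652, -0.3102, 0.1568]
ee_rot: [2.222, 2.22, 0.0]
force: [-0.1, 0.4, -0.3]
width: 1.004
gripper_force: 0.0
```

```bash
python3 - <<'E'
from h import *
s=observe();print(s["clock"],s["position"],s["dq"].max())
m=camera_model("wrist");im=get_image("wrist");cv2.imwrite("pics/w1.png",im);np.save("pics/w1m.npy",m,allow_pickle=True)
for q in("tap_bar","bar_rest"):
    r=silhouettes(q,"wrist")[:2]
    print(q,[(round(float(d["p"]),2),[int(v) for v in d["rect"]]) for d in r])
    if r: np.save(f"pics/{q}_w1.npy",r[0]["mask"])
cv2.imwrite("pics/w1b.png",cv2.resize(im,(800,600),interpolation=cv2.INTER_CUBIC))
E
```

```text
2.4 [ 0.46523736 -0.31021381  0.1567782 ] 0.01484827068048173
tap_bar []
bar_rest [(0.98, [179, 48, 309, 118])]
```

View pics/w1b.png

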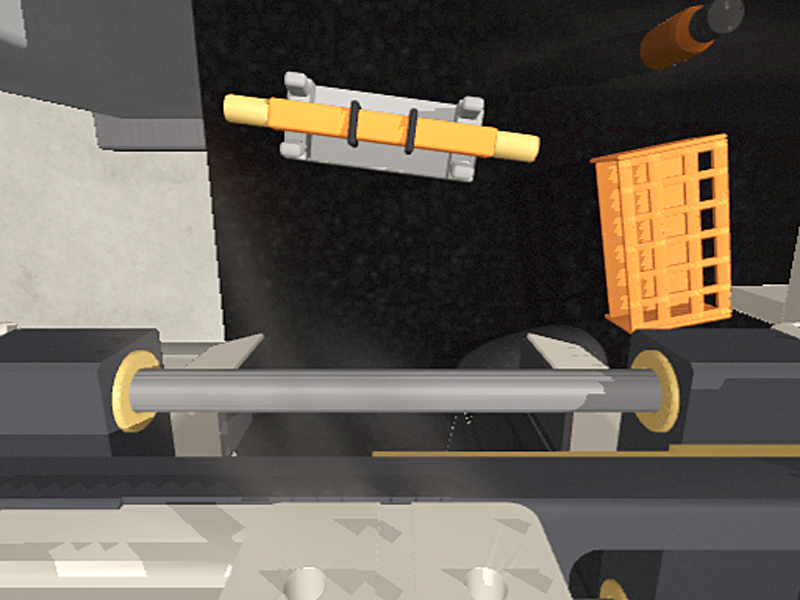

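```bash
python3 - <<'E'
from h import *
np.set_printoptions(precision=4,suppress=True)
im=cv2.imread("pics/w1.png");m=np.load("pics/w1m.npy",allow_pickle=True).item();print(m["T"])
hsv=cv2.cvtColor(im,cv2.COLOR_BGR2HSV)
k=((hsv[...,0]>8)&(hsv[...,0]<35)&(hsv[...,1]>80)&(hsv[...,2]>90)).astype(np.uint8)
k[:,360:]=0;k[:50]=0;k[115:]=0;k=cv2.morphologyEx(k,cv2.MORPH_CLOSE,np.ones((7,7)))
n,l,st,c=cv2.connectedComponentsWithStats(k);i=1+np.argmax(st[1:,4]);ys,xs=np.nonzero(l==i);print(st[i])
# collars: dark pixels inside bar region
line=np.polyfit(xs,ys,1)
xx=np.arange(150,346);bri=[im[int(round(np.polyval(line,x)))-2:int(round(np.polyval(line,x)))+3,x].mean() for x in xx]
d=[x for x,b in zip(xx,bri) if b<70];print("dark cols",d)
g=onz(m,np.c_[xs,ys],.036);mu=g[:,:2].mean(0);u,s,v=np.linalg.svd(g[:,:2]-mu,full_matrices=False);a=v[0]*np.sign(v[0,0])
t=(g[:,:2]-mu)@a;e=mu+a*(t.min()+t.max())/2
print("len",np.ptp(t),"mid",e,"yaw",np.degrees(np.arctan2(a[1],a[0])))
d=np.array(d);c=onz(m,np.c_[d,np.polyval(line,d)],.046);print("collars mid",c[[0,-1]],c.mean(0))
b=np.load("pics/bar_rest_w1.npy");ys,xs=np.nonzero(b);q=cv2.boxPoints(cv2.minAreaRect(np.c_[xs,ys].astype(np.float32)))
print("rest",onz(m,q,.02))
E
```

```text
[[ 1.      0.0016  0.0008  0.4653]
 [-0.0017  0.97    0.2431 -0.2459]
 [-0.0004 -0.2431  0.97    0.3139]
 [ 0.      0.      0.      1.    ]]
[ 143   60  203   44 3906]
dark cols [np.int64(224), np.int64(225), np.int64(226), np.int64(227), np.int64(261), np.int64(262), np.int64(264), np.int64(265), np.int64(345)]
len 0.1823981422586377 mid [ 0.458  -0.2164] yaw -7.366551732643894
collars mid [[ 0.4404 -0.2152  0.046 ]
 [ 0.546  -0.2287  0.046 ]] [ 0.4677 -0.2187  0.046 ]
rest [[ 0.3906 -0.231   0.02  ]
 [ 0.4007 -0.1829  0.02  ]
 [ 0.5185 -0.1981  0.02  ]
 [ 0.5135 -0.2475  0.02  ]]
```

>>> {"name": "apply_moves", "arguments": {
  "motion": [
    {"x": -0.7, "y": 4, "z": 0, "yaw": -10, "hand": 1},
    {"x": -0.7, "y": 8, "z": 0, "yaw": -20, "hand": 1},
    {"x": -0.7, "y": 9.4, "z": 0, "yaw": -30, "hand": 1},
    {"x": -0.7, "y": 9.4, "z": 0, "yaw": -40, "hand": 1},
    {"x": -0.7, "y": 9.4, "z": -1, "yaw": -50, "hand": 1},
    {"x": -0.7, "y": 9.4, "z": -2, "yaw": -60, "hand": 1},
    {"x": -0.7, "y": 9.4, "z": -3, "yaw": -70, "hand": 1},
    {"x": -0.7, "y": 9.4, "z": -4, "yaw": -80, "hand": 1},
    {"x": -0.7, "y": 9.4, "z": -5, "yaw": -90, "hand": 1},
    {"x": -0.7, "y": 9.4, "z": -6, "yaw": -97.5, "hand": 1}
  ]
}}

```text
clock: 3.8
position: [0.4586, -0.2143, 0.0967]
ee_rot: [-3.134, 0.209, -0.001]
force: [1.1, -0.0, -0.1]
width: 0.997
gripper_force: 0.0
```

>>> {"name": "apply_moves", "arguments": {
  "motion": [
    {"x": 0, "y": 0, "z": 0, "yaw": 0, "hand": 1},
    {"x": 0, "y": 0, "z": 0, "yaw": 0, "hand": 1}
  ]
}}

```text
clock: 4.05
position: [0.4584, -0.2153, 0.0972]
ee_rot: [-3.135, 0.199, -0.001]
force: [0.6, -0.5, 1.7]
width: 0.997
gripper_force: 0.0
```

```bash
python3 - <<'E'
from h import *
s=observe();print(s["clock"],s["position"],s["joints"],s["dq"].max(),s["ee_rot"])
R=cv2.Rodrigues(s["ee_rot"])[0];print("tool y yaw",np.degrees(np.arctan2(R[1,1],R[0,1])),R[:,2])
a=get_image("scene")[180:310,240:370];b=get_image("wrist")
cv2.imwrite("pics/c.png",np.hstack([cv2.resize(a,(384,384)),b])[:, :800] if 0 else np.hstack([cv2.resize(a,(360,360)),cv2.resize(b,(440,360))]))
E
```

```text
4.05 [ 0.4584269  -0.21529482  0.09720052] [-0.01835518  0.42459715  0.4677154   2.0370286  -0.27958549  0.74023281
 -1.07575156] 0.009408337876494161 [-3.13506441e+00  1.98932002e-01 -8.75823890e-04]
tool y yaw -97.26153958207978 [ 5.70606351e-04  1.87199846e-04 -9.99999820e-01]
```

View pics/c.png

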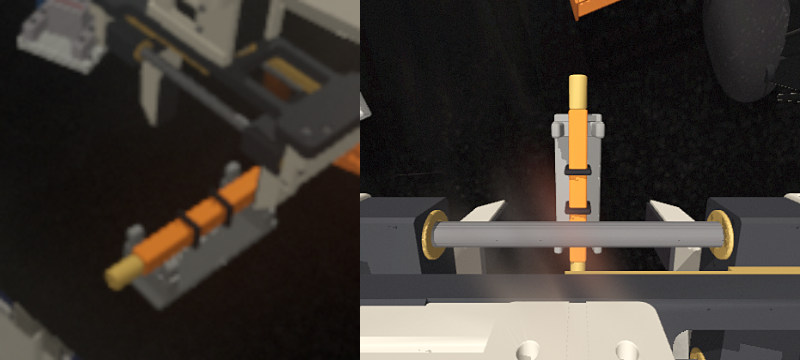

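>>> {"name": "apply_moves", "arguments": {
  "motion": [
    {"x": 0.1, "y": 0, "z": -3, "yaw": 0, "hand": 1},
    {"x": 0.1, "y": 0, "z": -5.5, "yaw": 0, "hand": 1},
    {"x": 0.1, "y": 0, "z": -7.2, "yaw": 0, "hand": 1},
    {"x": 0.1, "y": 0, "z": -7.7, "yaw": 0, "hand": 0.2},
    {"x": 0.1, "y": 0, "z": -7.7, "yaw": 0, "hand": -0.4},
    {"x": 0.1, "y": 0, "z": -7.7, "yaw": 0, "hand": -1},
    {"x": 0.1, "y": 0, "z": -7.7, "yaw": 0, "hand": -1},
    {"x": 0.1, "y": 0, "z": -7.7, "yaw": 0, "hand": -1},
    {"x": 0.1, "y": 0, "z": -7.7, "yaw": 0, "hand": -1},
    {"x": 0.1, "y": 0, "z": -7.7, "yaw": 0, "hand": -1}
  ],
  "newtons": 35
}}

```text
clock: 5.4
position: [0.459, -0.216, 0.0198]
ee_rot: [3.135, -0.206, 0.0]
force: [-0.3, 0.4, -0.0]
width: 0.289
gripper_force: 0.0
```

>>> {"name": "apply_moves", "arguments": {
  "motion": [
    {"x": 0, "y": 0, "z": 0, "yaw": 0, "hand": -1},
    {"x": 0, "y": 0, "z": 0, "yaw": 0, "hand": -1}
  ],
  "newtons": 35
}}

```text
clock: 5.65
position: [0.459, -0.2161, 0.0197]
ee_rot: [3.135, -0.206, -0.0]
force: [-0.7, 0.1, 1.7]
width: 0.174
gripper_force: 35.0
```

>>> {"name": "apply_moves", "arguments": {
  "motion": [
    {"x": 0, "y": 0, "z": 2, "yaw": 0, "hand": -1},
    {"x": 0, "y": 0, "z": 5, "yaw": 0, "hand": -1},
    {"x": -0.5, "y": 3, "z": 6, "yaw": 4, "hand": -1},
    {"x": -1, "y": 8, "z": 6, "yaw": 10, "hand": -1},
    {"x": -2, "y": 13, "z": 6, "yaw": 16, "hand": -1},
    {"x": -3, "y": 18, "z": 6, "yaw": 21.1, "hand": -1},
    {"x": -3.1, "y": 20.4, "z": 5, "yaw": 21.1, "hand": -1},
    {"x": -3.1, "y": 20.4, "z": 2, "yaw": 21.1, "hand": -1},
    {"x": -3.1, "y": 20.4, "z": 0, "yaw": 21.1, "hand": -1},
    {"x": -3.1, "y": 20.4, "z": -0.4, "yaw": 21.1, "hand": -1}
  ]
}}

```text
clock: 6.9
position: [0.4271, -0.0121, 0.0148]
ee_rot: [3.119, 0.372, -0.004]
force: [0.3, -0.5, -1.1]
width: 0.171
gripper_force: 35.0
```

>>> {"name": "apply_moves", "arguments": {
  "motion": [
    {"x": -3.1, "y": 0, "z": 0, "yaw": 0, "hand": -1}
  ]
}}

```text
clock: 7.02
position: [0.3991, -0.0122, 0.016]
ee_rot: [3.119, 0.371, 0.004]
force: [-0.9, 0.1, -1.1]
width: 0.17
gripper_force: 35.0
```

```bash
python3 - <<'E'
from h import *
s=observe();print(s["clock"],s["position"],s["force"],s["gripper_force"],s["width"])
R=cv2.Rodrigues(s["ee_rot"])[0];print("tool y yaw",np.degrees(np.arctan2(R[1,1],R[0,1])))
m=camera_model("wrist");b=get_image("wrist");cv2.imwrite("pics/w2.png",b);np.save("pics/w2m.npy",m,allow_pickle=True)
cv2.imwrite("pics/d.png",cv2.resize(b,(800,600),interpolation=cv2.INTER_CUBIC))
E
```

```text
7.025 [ 0.39913656 -0.01217289  0.01596114] [-0.8870476   0.11155849 -1.06515744] 34.99743640422821 0.16986661443637402
tool y yaw -76.42081376229858
```

View pics/d.png

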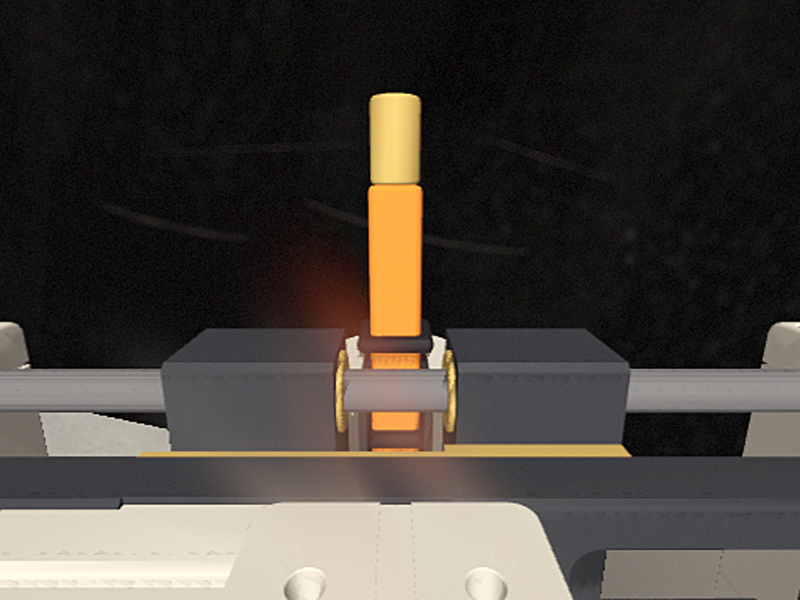

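>>> {"name": "apply_moves", "arguments": {
  "motion": [
    {"x": 2, "y": 0.2, "z": 0, "yaw": 0, "hand": -1},
    {"x": 4, "y": 0.4, "z": 0, "yaw": 0, "hand": -1},
    {"x": 4.5, "y": 0.4, "z": 0, "yaw": 0, "hand": -1},
    {"x": 4.5, "y": 0.4, "z": 0, "yaw": 0, "hand": -1},
    {"x": 4.5, "y": 0.4, "z": 0, "yaw": 0, "hand": -1}
  ]
}}

```text
clock: 7.7
position: [0.441, -0.0082, 0.0158]
ee_rot: [-3.119, -0.371, 0.001]
force: [-0.1, -0.0, -1.1]
width: 0.174
gripper_force: 35.0
```

```bash
python3 - <<'E'
from h import *
s=observe();print(s["clock"],s["position"],s["force"])
R=cv2.Rodrigues(s["ee_rot"])[0];print("tool y yaw",np.degrees(np.arctan2(R[1,1],R[0,1])))
m=camera_model("wrist");b=get_image("wrist");cv2.imwrite("pics/w3.png",b);np.save("pics/w3m.npy",m,allow_pickle=True)
cv2.imwrite("pics/e.png",cv2.resize(b[:230],(800,359),interpolation=cv2.INTER_CUBIC))
p=np.array([.6121,.0333]);a=np.radians(13.66);u=np.array([np.cos(a),np.sin(a)]);v=np.array([-u[1],u[0]])
print("local",(s["position"][:2]-p)@u,(s["position"][:2]-p)@v)
for n,x,y,z in(("tip",None,0,.037),("coverL",-.045,.038,.06),("coverR",-.045,-.038,.06),("baseL",-.08,.038,.012),("baseR",-.08,-.038,.012),("blkback",-.07,0,.048)):
    w=np.r_[(s["position"][:2]+.09*u if x is None else p+x*u+y*v),z]
    print(n,proj(m,w)*1.5625)
E
```

```text
7.7 [ 0.4409851  -0.00816876  0.01576764] [-0.08551983 -0.01250742 -1.10003832]
tool y yaw -76.42043621061326
local -0.17606803648119201 0.00011467934933927226
tip [[392.09825939  86.06754966]]
coverL [[ 205.25913785 -153.14423456]]
coverR [[ 577.28953679 -154.23684284]]
baseL [[276.02875857  81.40667227]]
baseR [[509.82932195  80.85368291]]
blkback [[392.03210773   5.64024702]]
```

View pics/e.png

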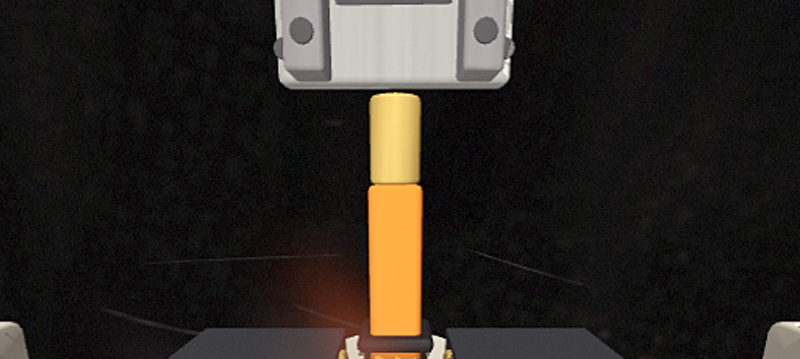

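>>> {"name": "apply_moves", "arguments": {
  "motion": [
    {"x": 0.29, "y": 0.07, "z": 0, "yaw": 0, "hand": -1},
    {"x": 0.58, "y": 0.14, "z": 0, "yaw": 0, "hand": -1},
    {"x": 0.87, "y": 0.21, "z": 0, "yaw": 0, "hand": -1},
    {"x": 1.07, "y": 0.26, "z": 0, "yaw": 0, "hand": -1},
    {"x": 1.07, "y": 0.26, "z": 0, "yaw": 0, "hand": -1},
    {"x": 1.07, "y": 0.26, "z": 0, "yaw": 0, "hand": -1}
  ]
}}

```text
clock: 8.5
position: [0.4526, -0.0054, 0.0157]
ee_rot: [3.119, 0.372, -0.0]
force: [1.2, -0.5, -0.7]
width: 0.171
gripper_force: 35.0
```

>>> {"name": "apply_moves", "arguments": {
  "motion": [
    {"x": 0.19, "y": 0.05, "z": 0, "yaw": 0, "hand": -1},
    {"x": 0.39, "y": 0.1, "z": 0, "yaw": 0, "hand": -1},
    {"x": 0.58, "y": 0.14, "z": 0, "yaw": 0, "hand": -1},
    {"x": 0.58, "y": 0.14, "z": 0, "yaw": 0, "hand": -1}
  ]
}}

```text
clock: 9.0
position: [0.4588, -0.0039, 0.0158]
ee_rot: [3.119, 0.372, 0.0]
force: [-1.2, 0.2, -0.2]
width: 0.173
gripper_force: 35.0
```

>>> {"name": "apply_moves", "arguments": {
  "motion": [
    {"x": 0.19, "y": 0.05, "z": 0, "yaw": 0, "hand": -1},
    {"x": 0.39, "y": 0.1, "z": 0, "yaw": 0, "hand": -1},
    {"x": 0.58, "y": 0.14, "z": 0, "yaw": 0, "hand": -1},
    {"x": 0.58, "y": 0.14, "z": 0, "yaw": 0, "hand": -1}
  ]
}}

```text
clock: 9.5
position: [0.4645, -0.0026, 0.0158]
ee_rot: [3.119, 0.372, 0.0]
force: [0.7, 0.4, -0.7]
width: 0.167
gripper_force: 35.0
```

```bash
python3 - <<'E'
from h import *
s=observe();print(s["clock"],s["position"],s["force"])
w=get_image("wrist");c=get_image("scene");d=get_image("side")
cv2.imwrite("pics/f.png",np.vstack([cv2.resize(w[:130,130:386],(512,260)),np.hstack([cv2.resize(c[150:210,235:300],(260,240)),cv2.resize(d[180:240,180:245],(252,240))])]))
E
```

```text
9.5 [ 0.46451963 -0.002585    0.0157502 ] [ 0.72336394  0.38735889 -0.67865124]
```

View pics/f.png

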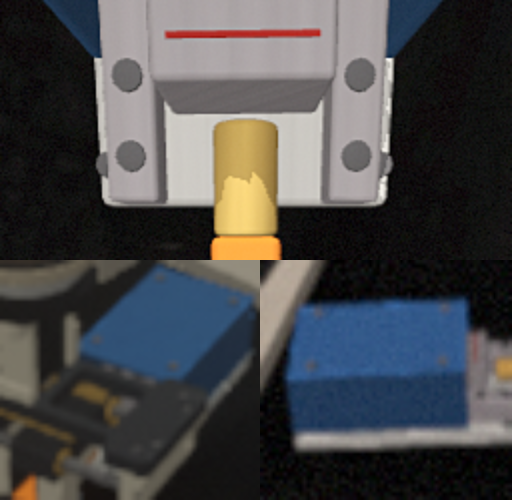

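>>> {"name": "apply_moves", "arguments": {
  "motion": [
    {"x": 0.15, "y": 0.04, "z": 0, "yaw": 0, "hand": -1},
    {"x": 0.29, "y": 0.07, "z": 0, "yaw": 0, "hand": -1},
    {"x": 0.29, "y": 0.07, "z": 0, "yaw": 0, "hand": -1},
    {"x": 0.44, "y": 0.11, "z": 0, "yaw": 0, "hand": -1},
    {"x": 0.58, "y": 0.14, "z": 0, "yaw": 0, "hand": -1},
    {"x": 0.58, "y": 0.14, "z": 0, "yaw": 0, "hand": -1},
    {"x": 0.73, "y": 0.18, "z": 0, "yaw": 0, "hand": -1},
    {"x": 0.87, "y": 0.21, "z": 0, "yaw": 0, "hand": -1},
    {"x": 0.87, "y": 0.21, "z": 0, "yaw": 0, "hand": -1}
  ]
}}

```text
clock: 10.78
position: [0.4731, -0.0005, 0.0157]
ee_rot: [3.119, 0.372, 0.0]
force: [-1.2, 0.7, -1.5]
width: 0.169
gripper_force: 35.0
```

>>> {"name": "apply_moves", "arguments": {
  "motion": [
    {"x": 0.15, "y": 0.04, "z": 0, "yaw": 0, "hand": -1},
    {"x": 0.29, "y": 0.07, "z": 0, "yaw": 0, "hand": -1}
  ]
}}

```text
clock: 11.02
position: [0.476, 0.0002, 0.0157]
ee_rot: [3.119, 0.372, -0.0]
force: [-1.4, -0.4, -0.9]
width: 0.168
gripper_force: 35.0
```

>>> {"name": "apply_moves", "arguments": {
  "motion": [
    {"x": 0, "y": 0, "z": 0, "yaw": 0, "hand": -1}
  ]
}}

```text
clock: 11.15
position: [0.4763, 0.0002, 0.0158]
ee_rot: [3.119, 0.372, 0.001]
force: [-1.7, -0.1, -2.0]
width: 0.174
gripper_force: 35.0
```

```bash
python3 - <<'E'
from h import *
s=observe();print(s["clock"],s["position"],s["force"])
w=get_image("wrist");c=get_image("side")
hsv=cv2.cvtColor(w,cv2.COLOR_BGR2HSV)
r=((hsv[...,0]<8)|(hsv[...,0]>172))&(hsv[...,1]>120);r[120:]=0
ys,xs=np.nonzero(r);print(len(xs),xs.mean() if len(xs) else 0,ys.mean() if len(xs) else 0)
if len(xs):
    P=onz(camera_model("wrist"),[xs.mean(),ys.mean()],.048)[0]
    a=np.radians(13.66);print("red local",(P[:2]-[.6121,.0333])@[np.cos(a),np.sin(a)])
E
```

```text
11.15 [4.76273856e-01 2.30776329e-04 1.57874621e-02] [-1.70443846 -0.13234185 -2.00722598]
605 235.2297520661157 49.64132231404959
red local -0.04981994391772671
```

```bash
cat > m.py <<'E'
from h import *
a=np.radians(13.66);u=np.array([np.cos(a),np.sin(a)]);o=np.array([.6121,.0333])
def meas():
    s=observe();m=camera_model("wrist");w=get_image("wrist")
    hsv=cv2.cvtColor(w,cv2.COLOR_BGR2HSV)
    r=(((hsv[...,0]<6)|(hsv[...,0]>172))&(hsv[...,1]>130)&(hsv[...,2]>90)).astype(np.uint8);r[130:]=0
    n,l,st,c=cv2.connectedComponentsWithStats(r)
    tcp=(s["position"][:2]-o)@u
    print("t",s["clock"],"F along",-s["force"][:2]@u,"tcp",tcp*1e3)
    for i in range(1,n):
        if st[i,4]>25:
            P=onz(m,c[i],.048)[0];print("red",st[i],"local mm",(P[:2]-o)@u*1e3)
    g=silhouettes("gauge_block","wrist")
    for d in g[:1]:
        b=d["rect"];P=onz(m,[253,b[3]],.012)[0];print("block",round(float(d["p"]),2),b,"back-bottom",(P[:2]-o)@u*1e3)
    cv2.imwrite("pics/last.png",w)
E
python3 -c "
from m import *
meas()"
```

```text
t 11.25 F along 0.30477987944073054 tcp -139.82921655387668
red [214  31  76   2 152] local mm -43.337118789620966
block 0.58 [205.9, 28.9, 298.6, 66.7] back-bottom -50.68293664951956
```

>>> {"name": "apply_moves", "arguments": {
  "motion": [
    {"x": 0.15, "y": 0.04, "z": 0, "yaw": 0, "hand": -1},
    {"x": 0.29, "y": 0.07, "z": 0, "yaw": 0, "hand": -1},
    {"x": 0.29, "y": 0.07, "z": 0, "yaw": 0, "hand": -1},
    {"x": 0.44, "y": 0.11, "z": 0, "yaw": 0, "hand": -1},
    {"x": 0.58, "y": 0.14, "z": 0, "yaw": 0, "hand": -1},
    {"x": 0.58, "y": 0.14, "z": 0, "yaw": 0, "hand": -1},
    {"x": 0.73, "y": 0.18, "z": 0, "yaw": 0, "hand": -1},
    {"x": 0.87, "y": 0.21, "z": 0, "yaw": 0, "hand": -1},
    {"x": 0.87, "y": 0.21, "z": 0, "yaw": 0, "hand": -1}
  ]
}}

```text
clock: 12.48
position: [0.4849, 0.0023, 0.0158]
ee_rot: [3.119, 0.372, 0.001]
force: [-2.1, 0.0, -1.6]
width: 0.169
gripper_force: 35.0
```

>>> {"name": "apply_moves", "arguments": {
  "motion": [
    {"x": 0.1, "y": 0.02, "z": 0, "yaw": 0, "hand": -1},
    {"x": 0.2, "y": 0.05, "z": 0, "yaw": 0, "hand": -1},
    {"x": 0.2, "y": 0.05, "z": 0, "yaw": 0, "hand": -1},
    {"x": 0.3, "y": 0.07, "z": 0, "yaw": 0, "hand": -1},
    {"x": 0.4, "y": 0.1, "z": 0, "yaw": 0, "hand": -1},
    {"x": 0.4, "y": 0.1, "z": 0, "yaw": 0, "hand": -1}
  ]
}}

```text
clock: 13.22
position: [0.4888, 0.0033, 0.0158]
ee_rot: [3.119, 0.372, 0.0]
force: [-0.8, -1.2, -0.6]
width: 0.169
gripper_force: 35.0
```

>>> {"name": "apply_moves", "arguments": {
  "motion": [
    {"x": 0.1, "y": 0.02, "z": 0, "yaw": 0, "hand": -1},
    {"x": 0.2, "y": 0.05, "z": 0, "yaw": 0, "hand": -1},
    {"x": 0.2, "y": 0.05, "z": 0, "yaw": 0, "hand": -1},
    {"x": 0.2, "y": 0.05, "z": 0, "yaw": 0, "hand": -1}
  ]
}}

```text
clock: 13.72
position: [0.4908, 0.0038, 0.0158]
ee_rot: [3.119, 0.372, 0.001]
force: [-1.4, -0.8, -0.6]
width: 0.171
gripper_force: 35.0
```

```bash
python3 -c "
from m import *
meas()"
```

```text
t 13.725 F along 1.59481278304463 tcp -124.81680665699693
```

>>> {"name": "apply_moves", "arguments": {
  "motion": [
    {"x": 0.1, "y": 0.02, "z": 0, "yaw": 0, "hand": -1},
    {"x": 0.1, "y": 0.02, "z": 0, "yaw": 0, "hand": -1},
    {"x": 0.2, "y": 0.05, "z": 0, "yaw": 0, "hand": -1},
    {"x": 0.2, "y": 0.05, "z": 0, "yaw": 0, "hand": -1},
    {"x": 0.3, "y": 0.07, "z": 0, "yaw": 0, "hand": -1},
    {"x": 0.3, "y": 0.07, "z": 0, "yaw": 0, "hand": -1},
    {"x": 0.3, "y": 0.07, "z": 0, "yaw": 0, "hand": -1}
  ]
}}

```text
clock: 14.7
position: [0.4938, 0.0045, 0.0157]
ee_rot: [3.119, 0.372, 0.0]
force: [-1.1, -1.7, -0.4]
width: 0.174
gripper_force: 35.0
```

>>> {"name": "apply_moves", "arguments": {
  "motion": [
    {"x": 0.1, "y": 0.02, "z": 0, "yaw": 0, "hand": -1},
    {"x": 0.1, "y": 0.02, "z": 0, "yaw": 0, "hand": -1}
  ]
}}

```text
clock: 14.95
position: [0.4947, 0.0047, 0.0157]
ee_rot: [3.119, 0.372, 0.0]
force: [-1.9, 0.1, -0.4]
width: 0.174
gripper_force: 35.0
```

>>> {"name": "apply_moves", "arguments": {
  "motion": [
    {"x": 0.1, "y": 0.02, "z": 0, "yaw": 0, "hand": -1},
    {"x": 0.1, "y": 0.02, "z": 0, "yaw": 0, "hand": -1},
    {"x": 0.2, "y": 0.05, "z": 0, "yaw": 0, "hand": -1},
    {"x": 0.2, "y": 0.05, "z": 0, "yaw": 0, "hand": -1}
  ]
}}

```text
clock: 15.45
position: [0.4968, 0.0052, 0.0157]
ee_rot: [3.119, 0.372, 0.0]
force: [-1.1, 0.2, -0.2]
width: 0.171
gripper_force: 35.0
```

>>> {"name": "apply_moves", "arguments": {
  "motion": [
    {"x": 0.1, "y": 0.02, "z": 0, "yaw": 0, "hand": -1},
    {"x": 0.1, "y": 0.02, "z": 0, "yaw": 0, "hand": -1},
    {"x": 0.2, "y": 0.05, "z": 0, "yaw": 0, "hand": -1},
    {"x": 0.2, "y": 0.05, "z": 0, "yaw": 0, "hand": -1}
  ]
}}

```text
clock: 15.95
position: [0.4988, 0.0057, 0.0158]
ee_rot: [3.119, 0.372, 0.0]
force: [-1.9, -0.8, -0.1]
width: 0.173
gripper_force: 35.0
```

>>> {"name": "apply_moves", "arguments": {
  "motion": [
    {"x": 0.1, "y": 0.02, "z": 0, "yaw": 0, "hand": -1},
    {"x": 0.1, "y": 0.02, "z": 0, "yaw": 0, "hand": -1},
    {"x": 0.2, "y": 0.05, "z": 0, "yaw": 0, "hand": -1},
    {"x": 0.2, "y": 0.05, "z": 0, "yaw": 0, "hand": -1}
  ]
}}

```text
clock: 16.45
position: [0.5008, 0.0062, 0.0158]
ee_rot: [3.119, 0.372, 0.0]
force: [-2.1, -0.2, -1.1]
width: 0.173
gripper_force: 35.0
```

>>> {"name": "apply_moves", "arguments": {
  "motion": [
    {"x": 0.1, "y": 0.02, "z": 0, "yaw": 0, "hand": -1},
    {"x": 0.1, "y": 0.02, "z": 0, "yaw": 0, "hand": -1},
    {"x": 0.2, "y": 0.05, "z": 0, "yaw": 0, "hand": -1},
    {"x": 0.2, "y": 0.05, "z": 0, "yaw": 0, "hand": -1}
  ]
}}

```text
clock: 16.95
position: [0.5028, 0.0067, 0.0158]
ee_rot: [3.119, 0.372, 0.0]
force: [-0.4, -0.9, 0.1]
width: 0.17
gripper_force: 35.0
```

>>> {"name": "apply_moves", "arguments": {
  "motion": [
    {"x": 0.1, "y": 0.02, "z": 0, "yaw": 0, "hand": -1},
    {"x": 0.1, "y": 0.02, "z": 0, "yaw": 0, "hand": -1},
    {"x": 0.2, "y": 0.05, "z": 0, "yaw": 0, "hand": -1},
    {"x": 0.2, "y": 0.05, "z": 0, "yaw": 0, "hand": -1}
  ]
}}

```text
clock: 17.45
position: [0.5048, 0.0072, 0.0158]
ee_rot: [3.119, 0.372, 0.0]
force: [-0.2, -0.1, -0.5]
width: 0.173
gripper_force: 35.0
```

>>> {"name": "apply_moves", "arguments": {
  "motion": [
    {"x": 0.1, "y": 0.02, "z": 0, "yaw": 0, "hand": -1},
    {"x": 0.1, "y": 0.02, "z": 0, "yaw": 0, "hand": -1},
    {"x": 0.2, "y": 0.05, "z": 0, "yaw": 0, "hand": -1},
    {"x": 0.2, "y": 0.05, "z": 0, "yaw": 0, "hand": -1}
  ]
}}

```text
clock: 17.95
position: [0.5067, 0.0077, 0.0157]
ee_rot: [3.119, 0.372, 0.0]
force: [-1.9, -0.4, -0.8]
width: 0.171
gripper_force: 35.0
```

>>> {"name": "apply_moves", "arguments": {
  "motion": [
    {"x": 0.1, "y": 0.02, "z": 0, "yaw": 0, "hand": -1},
    {"x": 0.1, "y": 0.02, "z": 0, "yaw": 0, "hand": -1},
    {"x": 0.2, "y": 0.05, "z": 0, "yaw": 0, "hand": -1},
    {"x": 0.2, "y": 0.05, "z": 0, "yaw": 0, "hand": -1}
  ]
}}

```text
clock: 18.45
position: [0.5088, 0.0082, 0.0157]
ee_rot: [3.119, 0.372, 0.0]
force: [-0.9, -1.2, -0.2]
width: 0.173
gripper_force: 35.0
```

>>> {"name": "apply_moves", "arguments": {
  "motion": [
    {"x": 0.1, "y": 0.02, "z": 0, "yaw": 0, "hand": -1},
    {"x": 0.1, "y": 0.02, "z": 0, "yaw": 0, "hand": -1},
    {"x": 0.2, "y": 0.05, "z": 0, "yaw": 0, "hand": -1},
    {"x": 0.2, "y": 0.05, "z": 0, "yaw": 0, "hand": -1}
  ]
}}

```text
clock: 18.95
position: [0.5108, 0.0087, 0.0158]
ee_rot: [3.119, 0.372, 0.0]
force: [-1.4, -0.7, 0.0]
width: 0.167
gripper_force: 35.0
```

>>> {"name": "apply_moves", "arguments": {
  "motion": [
    {"x": 0.1, "y": 0.02, "z": 0, "yaw": 0, "hand": -1},
    {"x": 0.1, "y": 0.02, "z": 0, "yaw": 0, "hand": -1},
    {"x": 0.2, "y": 0.05, "z": 0, "yaw": 0, "hand": -1},
    {"x": 0.2, "y": 0.05, "z": 0, "yaw": 0, "hand": -1}
  ]
}}

```text
clock: 19.45
position: [0.5127, 0.0092, 0.0157]
ee_rot: [3.119, 0.372, 0.0]
force: [-1.6, 0.1, -0.5]
width: 0.17
gripper_force: 35.0
```

>>> {"name": "apply_moves", "arguments": {
  "motion": [
    {"x": 0.1, "y": 0.02, "z": 0, "yaw": 0, "hand": -1},
    {"x": 0.1, "y": 0.02, "z": 0, "yaw": 0, "hand": -1},
    {"x": 0.2, "y": 0.05, "z": 0, "yaw": 0, "hand": -1},
    {"x": 0.2, "y": 0.05, "z": 0, "yaw": 0, "hand": -1}
  ]
}}

```text
clock: 19.95
position: [0.5148, 0.0097, 0.0158]
ee_rot: [3.119, 0.372, 0.0]
force: [-1.1, -0.4, -0.9]
width: 0.169
gripper_force: 35.0
```

```bash
python3 -c "
from h import *
w=get_image('wrist');e=cv2.imread('pics/w3.png')
for i in (e,w):
    c=cv2.cvtColor(i,cv2.COLOR_BGR2HSV)[:,248:258].mean(1)
    print([r for r in range(40,232) if abs(c[r,0]-c[r-1,0])>3][:20])
    print([int(x) for x in i[105:225:3,248:258].mean((1,2))])
"
```

```text
[53, 57, 58, 59, 60, 61, 118, 119, 215, 216, 217, 224, 225, 226]
[193, 193, 192, 194, 121, 170, 167, 167, 167, 167, 167, 167, 167, 167, 167, 167, 167, 167, 167, 167, 167, 167, 167, 167, 166, 166, 167, 166, 167, 166, 166, 166, 166, 166, 166, 166, 169, 52, 78, 72]
[141, 142, 215, 216, 217, 219, 221, 222, 225, 226]
[126, 125, 126, 125, 125, 125, 125, 125, 125, 125, 125, 124, 79, 135, 136, 136, 136, 136, 135, 135, 135, 135, 135, 135, 135, 135, 135, 135, 135, 135, 134, 144, 164, 166, 167, 167, 170, 50, 78, 72]
```

>>> {"name": "apply_moves", "arguments": {
  "motion": [
    {"x": 0.1, "y": 0.02, "z": 0, "yaw": 0, "hand": -1},
    {"x": 0.1, "y": 0.02, "z": 0, "yaw": 0, "hand": -1},
    {"x": 0.2, "y": 0.05, "z": 0, "yaw": 0, "hand": -1},
    {"x": 0.2, "y": 0.05, "z": 0, "yaw": 0, "hand": -1}
  ]
}}

```text
clock: 20.5
position: [0.5168, 0.0102, 0.0157]
ee_rot: [3.119, 0.372, 0.0]
force: [-1.7, -1.1, -0.8]
width: 0.173
gripper_force: 35.0
```

>>> {"name": "apply_moves", "arguments": {
  "motion": [
    {"x": 0.1, "y": 0.02, "z": 0, "yaw": 0, "hand": -1},
    {"x": 0.1, "y": 0.02, "z": 0, "yaw": 0, "hand": -1},
    {"x": 0.2, "y": 0.05, "z": 0, "yaw": 0, "hand": -1},
    {"x": 0.2, "y": 0.05, "z": 0, "yaw": 0, "hand": -1}
  ]
}}

```text
clock: 21.0
position: [0.5186, 0.0107, 0.0157]
ee_rot: [3.119, 0.372, 0.0]
force: [-2.1, -0.7, -0.8]
width: 0.167
gripper_force: 35.0
```

>>> {"name": "apply_moves", "arguments": {
  "motion": [
    {"x": 0.1, "y": 0.02, "z": 0, "yaw": 0, "hand": -1},
    {"x": 0.1, "y": 0.02, "z": 0, "yaw": 0, "hand": -1},
    {"x": 0.1, "y": 0.02, "z": 0, "yaw": 0, "hand": -1}
  ]
}}

```text
clock: 21.38
position: [0.5197, 0.0109, 0.0157]
ee_rot: [3.119, 0.372, 0.0]
force: [-2.6, 0.4, -1.0]
width: 0.17
gripper_force: 35.0
```

>>> {"name": "apply_moves", "arguments": {
  "motion": [
    {"x": 0.1, "y": 0.03, "z": 0, "yaw": 0, "hand": -1},
    {"x": 0.1, "y": 0.03, "z": 0, "yaw": 0, "hand": -1},
    {"x": 0.1, "y": 0.03, "z": 0, "yaw": 0, "hand": -1}
  ]
}}

```text
clock: 21.75
position: [0.5201, 0.011, 0.0156]
ee_rot: [3.12, 0.372, -0.002]
force: [-5.4, -1.5, -0.1]
width: 0.169
gripper_force: 35.0
```

>>> {"name": "apply_moves", "arguments": {
  "motion": [
    {"x": 0.05, "y": 0.01, "z": 0, "yaw": 0, "hand": -1},
    {"x": 0.05, "y": 0.01, "z": 0, "yaw": 0, "hand": -1},
    {"x": 0.05, "y": 0.01, "z": 0, "yaw": 0, "hand": -1}
  ]
}}

```text
clock: 22.12
position: [0.5201, 0.0111, 0.0155]
ee_rot: [-3.12, -0.372, 0.003]
force: [-7.4, -1.7, 1.7]
width: 0.173
gripper_force: 35.0
```

>>> {"name": "apply_moves", "arguments": {
  "motion": [
    {"x": -0.1, "y": -0.02, "z": 0, "yaw": 0, "hand": -1},
    {"x": -0.3, "y": -0.07, "z": 0, "yaw": 0, "hand": -1},
    {"x": -1.0, "y": -0.24, "z": 0, "yaw": 0, "hand": -1},
    {"x": -2.2, "y": -0.53, "z": 0, "yaw": 0, "hand": -1},
    {"x": -3.6, "y": -0.87, "z": 0, "yaw": 0, "hand": -1},
    {"x": -5.0, "y": -1.21, "z": 0, "yaw": 0, "hand": -1},
    {"x": -6.2, "y": -1.5, "z": 0, "yaw": 0, "hand": -1},
    {"x": -6.8, "y": -1.65, "z": 0, "yaw": 0, "hand": -1},
    {"x": -6.8, "y": -1.65, "z": 0, "yaw": 0, "hand": -1}
  ]
}}

```text
clock: 23.25
position: [0.4529, -0.0053, 0.0158]
ee_rot: [-3.119, -0.371, -0.0]
force: [1.0, -0.7, -0.9]
width: 0.169
gripper_force: 35.0
```

>>> {"name": "apply_moves", "arguments": {
  "motion": [
    {"x": -1.0, "y": -0.2, "z": 3, "yaw": 0, "hand": -1},
    {"x": -2, "y": -0.5, "z": 6, "yaw": 0, "hand": -1},
    {"x": -2, "y": -4, "z": 7, "yaw": -4, "hand": -1},
    {"x": -1.5, "y": -8, "z": 7, "yaw": -9, "hand": -1},
    {"x": -1, "y": -12, "z": 7, "yaw": -14, "hand": -1},
    {"x": 0, "y": -16, "z": 7, "yaw": -19, "hand": -1},
    {"x": 0.6, "y": -19.5, "z": 7, "yaw": -21.1, "hand": -1},
    {"x": 0.6, "y": -21.1, "z": 7, "yaw": -21.1, "hand": -1},
    {"x": 0.6, "y": -21.1, "z": 7, "yaw": -21.1, "hand": -1},
    {"x": 0.6, "y": -21.1, "z": 7, "yaw": -21.1, "hand": -1}
  ]
}}

```text
clock: 24.5
position: [0.459, -0.2146, 0.0855]
ee_rot: [-3.134, 0.203, 0.001]
force: [0.4, 0.8, -1.2]
width: 0.173
gripper_force: 35.0
```

```bash
python3 -c "
from h import *
s=observe();print(s['clock'],s['position'],s['force'],s['joints'])
R=cv2.Rodrigues(s['ee_rot'])[0];print('tool y yaw',np.degrees(np.arctan2(R[1,1],R[0,1])))
w=get_image('wrist');hsv=cv2.cvtColor(w,cv2.COLOR_BGR2HSV)
c=hsv[:,248:258].mean(1);print([r for r in range(40,232) if abs(c[r,0]-c[r-1,0])>3])
cv2.imwrite('pics/g.png',w)
for cam in('scene','side'):
    cv2.imwrite(f'pics/{cam}1.png',get_image(cam))
    for q in('gauge_block','tap_bar','oil_bottle'):print(cam,q,[(round(float(d['p']),2),[int(v) for v in d['rect']]) for d in recognise(q,cam)[:2]])
"
```

```text
24.5 [ 0.45899572 -0.21462402  0.0855283 ] [ 0.39146539  0.78869771 -1.24364858] [-0.02274477  0.44626974  0.47517628  2.04588386 -0.30609596  0.71796465
 -1.05439899]
tool y yaw -97.4054584476295
[40, 41, 43, 44, 45, 47, 48, 49, 50, 51, 53, 54, 55, 56, 58, 59, 60, 61, 118, 119, 215, 216, 217, 218, 220, 225, 226]
scene gauge_block []
scene tap_bar [(0.93, [279, 232, 317, 262])]
scene oil_bottle [(0.32, [282, 245, 341, 290])]
side gauge_block []
side tap_bar [(0.7, [261, 135, 317, 151])]
side oil_bottle [(0.68, [224, 153, 235, 176])]
```

>>> {"name": "apply_moves", "arguments": {
  "motion": [
    {"x": 0, "y": 0, "z": -2, "yaw": 0, "hand": -1},
    {"x": 0, "y": 0, "z": -4, "yaw": 0, "hand": -1},
    {"x": 0, "y": 0, "z": -5.4, "yaw": 0, "hand": -1},
    {"x": 0, "y": 0, "z": -6.2, "yaw": 0, "hand": -1},
    {"x": 0, "y": 0, "z": -6.6, "yaw": 0, "hand": -1},
    {"x": 0, "y": 0, "z": -6.6, "yaw": 0, "hand": -1},
    {"x": 0, "y": 0, "z": -6.6, "yaw": 0, "hand": -1}
  ]
}}

```text
clock: 25.82
position: [0.4594, -0.2164, 0.02]
ee_rot: [3.135, -0.206, 0.001]
force: [0.1, -0.0, -0.9]
width: 0.174
gripper_force: 35.0
```

>>> {"name": "apply_moves", "arguments": {
  "motion": [
    {"x": 0, "y": 0, "z": -0.03, "yaw": 0, "hand": -0.5},
    {"x": 0, "y": 0, "z": -0.03, "yaw": 0, "hand": 0},
    {"x": 0, "y": 0, "z": -0.03, "yaw": 0, "hand": 0.5},
    {"x": 0, "y": 0, "z": -0.03, "yaw": 0, "hand": 0.7},
    {"x": 0, "y": 0, "z": -0.03, "yaw": 0, "hand": 0.7},
    {"x": 0, "y": 0, "z": 3, "yaw": 0, "hand": 0.7},
    {"x": 0, "y": 0, "z": 8, "yaw": 0, "hand": 0.7},
    {"x": 0, "y": 0, "z": 13, "yaw": 0, "hand": 0.7},
    {"x": 0, "y": -5, "z": 15, "yaw": 0, "hand": 0.7},
    {"x": 0, "y": -8, "z": 15, "yaw": 0, "hand": 0.7}
  ]
}}

```text
clock: 27.08
position: [0.4601, -0.2986, 0.1721]
ee_rot: [3.133, -0.206, 0.007]
force: [1.2, 0.1, 0.2]
width: 0.852
gripper_force: 0.0
```

>>> {"name": "apply_moves", "arguments": {
  "motion": [
    {"x": -2, "y": -5, "z": 3, "yaw": 0, "hand": 0.7},
    {"x": -2, "y": -10, "z": 3, "yaw": 0, "hand": 0.7},
    {"x": -2, "y": -10, "z": 3, "yaw": 0, "hand": 0.7},
    {"x": -2, "y": -10, "z": 3, "yaw": 0, "hand": 0.7}
  ]
}}

```text
clock: 27.58
position: [0.4389, -0.3957, 0.1993]
ee_rot: [-3.134, 0.206, 0.001]
force: [-0.1, 0.8, -1.1]
width: 0.851
gripper_force: 0.0
```

```bash
python3 - <<'E'
from h import *
s=observe();print(s['clock'],s['position'],s['width'])
w=get_image('wrist');c=get_image('scene');d=get_image('side')
m=camera_model('scene')
for q in('tap_bar','gauge_block','bar_rest'):
    print(q,[(cam,round(float(e['p']),2),[int(v) for v in e['rect']]) for cam in('scene','side') for e in recognise(q,cam)[:1]])
z=lambda i,sz:cv2.resize(i,sz,interpolation=cv2.INTER_CUBIC)
cv2.imwrite("pics/fin.png",np.vstack([np.hstack([z(c[145:215,235:305],(400,300)),z(c[225:300,265:355],(400,300))]),np.hstack([z(d[140:230,180:330],(400,300)),z(w,(400,300))])]))
E
```

```text
27.575 [ 0.43893115 -0.3956536   0.19925114] 0.8509903775411052
tap_bar [('scene', 0.57, [279, 237, 346, 286]), ('side', 0.55, [260, 154, 316, 170])]
gauge_block []
bar_rest [('scene', 0.56, [284, 237, 341, 291]), ('side', 0.82, [265, 160, 311, 174])]
```

View pics/fin.png

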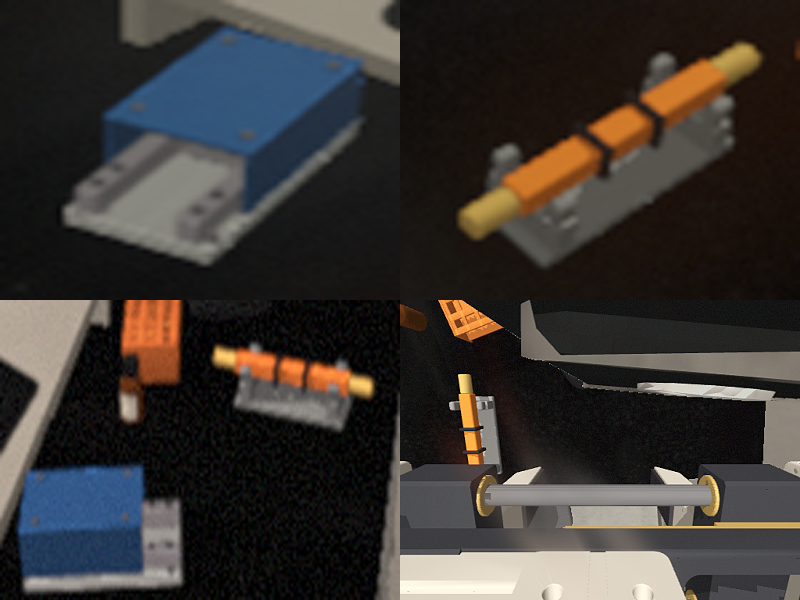

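The picture shows the bar lying in both notches (top right), the block deep under the cover (top left) and the bottle and rest where they were. I am handing the job in.

```bash
python3 -c "
from cell import *
print(sign_off())"
```

```text
the job is handed in; nothing more can be done
None
```

The job is handed in at about 28 s: I tapped the block onto the hidden stop, where the push rose to about 7.6 N with no further movement (the block is out of sight under the cover), the bar is back in both notches, and nothing else in the final pictures was disturbed.

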